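# Switch on, set and tare the bar scale under a mixing jug

### The arm

A 6-joint arm with a two-finger parallel gripper is mounted at the origin on the work surface. World frame = base frame: x ahead of the robot, y to its left, z up, the work surface at z = 0. Lengths are in mm, angles in rad, forces in N, time in s.
With the tool pointing down it reaches from about 300 to 850 mm from the base axis. Payload 4.2 kg.
Tool frame: the origin (TCP) lies on the centre line of the jaws, within the pads' length; the fingertips stand 8 mm ahead of it and the grasp point (between the pads) lies 11 mm behind it; z points along the fingers, y is the line along which they close (so a half turn about z gives the same grasp; the last joint's range is limited). The gripper opens to 91 mm and grips with 3 to 60 N. Pads are 32 mm wide; open, the fingers measure 118 mm over their backs; the gripper's body (76 mm by 178 mm) begins 60 mm behind the grasp point.
Start: joints at [1.2, 0.32, 1.565, -0, 1.257, -0.02], TCP at [197.601, 539.996, 221.976] pointing down, gripper open.
Joint ranges: [-3.11, 3.11], [-0.84, 2.01], [0.21, 2.61], [-1.34, 4.49], [0.05, 2.63], [-2.56, 2.56]. Speed limits (rad/s): [2.57, 2.57, 3.14, 3.14, 3.14, 3.14].

### API

Orientations are given as [roll, pitch, yaw] about the fixed x, y, z axes, in that order (R = Rz(yaw) Ry(pitch) Rx(roll)).
In Python, from plant import r, camera, camera_model, job, spotter gives the robot as it stands.
- The arm moves only by the shell command python3 -m jog 'ROWS'. ROWS is JSON, a list of rows, each an object of numbers: "grip": the gripper command: -1 is fully open, 1 is shut, values between are in proportion; "tx", "ty", "tz": the shift along the tool's x, y, z in m; "ax", "ay", "az": the turn, a rotation vector about the tool's x, y, z in rad. In form: [{"grip": .., "tx": .., "ty": .., "tz": .., "ax": .., "ay": .., "az": ..}, ...]. A call has 1 to 5 rows; each row is the pose to reach, as a shift and turn from the pose commanded when the call began, along the tool's axes at that moment; what a row does not reach only later rows make up. A row lasts 1/8 s, in which the tool goes at most 62.5 mm and 10.7 degrees, less where a joint would pass 70% of its speed; a pose out of reach is approached as far as the arm can. A call with a gripper value outside its range is refused whole. The fingers move at their own pace and stop on an object; the grip force is fixed at half the most. Time passes only in rows, so rows that repeat a pose let the fingers close. It gives the time, the measured TCP pose, the force, the opening and the grip force at its end, in the units of the state.
- r.observe(): the state, without advancing time (a new reading comes with each control period).
- camera(name): name is "scene" or "top" or "wrist"; returns (picture, depth): 420x560x3 uint8, blue, green, red; 420x560 float32, mm along the optical axis (not along the pixel's ray), 0 where there is no reading.
- camera_model(name): a dict with "K" (3x3 intrinsics, pixels), "pose" (4x4, takes a point from camera to world coordinates). Camera axes: x right, y up, looking along -z (the intrinsics and any distortion apply to the point x, -y, -z); pixel columns grow to the right and rows downward; lengths in mm; the calibration is good to about 2 mm. The wrist camera is an equidistant fisheye: a pixel r from the principal point sees the ray r / f radians off the axis. A picture is of the moment at which its call begins: read the wrist's pose just before it. camera_model takes no time and is no camera call; for the wrist camera it gives the pose at the moment of the call.
- job.finish_job(): hands the job in; it is judged then, once.
Trained networks look in the newest picture that a camera, given by its name, has taken for a name from the list of things; names that differ only in an ending like _2 or _b are one class to them, and where a whole thing is asked for, a point or a joint stands for the part that bears it (a point fixed in the world has none). Each returns a list of dicts, best first, with "conf" (0 to 1); they miss things now and then, are a little off and sometimes report something else, mostly with a low value. They report only what shows in the picture. A call takes as long as a camera call. They do not tell look-alikes from the thing itself.
- spotter.find_in(camera, label): "point" ([column, row] in pixels, amid what is visible of it).
- spotter.outline_of(camera, label): "region" (420x560 bool, what is visible of it) and "point" ([column, row] in pixels, amid what is visible of it).
- spotter.tip_of(camera, label): "point" ([column, row] in pixels: a listed point, or the origin of a listed thing).
The state is a dict: "clock": time; "joint_positions": joint angles; "joint_velocities": joint speeds; "joint_torque": joint torques, N m; "ee_pos": TCP position; "tcp_rot": TCP orientation; "ft_force": force on the tool from outside, world axes, zero at the start; "ft_torque": the same for the moment, N m; "grip_width": finger opening in mm; "grip_force": force on a finger pad.
Only numpy, scipy, OpenCV 4.12 (cv2) and the standard library are available. Lean on these libraries where they do the work, as an engineer would, in place of code of your own. Each camera call takes 0.05 s, during which the arm holds its last target. There are 200 camera calls.

### The job

Get the bar scale on the trolley ready for weighing a drink into the glass jug that stands on its pan: with a light fingertip press each time, first switch the scale on at the rocker at the left end of its key panel (press the raised end, the one nearest the panel's front edge, until it lies down flat), then press the round unit key, and last the wide bar-shaped tare key at the right end, letting each key spring back up. Leave the square key alone, do not touch the jug or the pan or move any of the other bar things, pick nothing up, and finish with the hand clear.

Things in the scene. Friction and masses are not known exactly. Their poses are not given: they have to be found in the camera images.
- scale: Bar scale, a stainless portion scale 270 mm deep (its x) by 210 mm wide (its y), heavy, firm on rubber feet. Origin on the table under its centre, z up. Sloping key panel at the -x end (its front, roughly towards the robot), pan at the +x end. Left and right are as seen from its front: left is its +y. More than 25 N on any part of it is too hard a press.
- panel: Key panel, 100 mm deep (x, rising 0.14 rad towards the back) by 208 mm wide. Origin at the centre of its surface, 46 mm above the table; z square to it. Black keys in one row 22 mm in front of the origin, left to right: power rocker (y +72 mm), square hold key (+24), round unit key (-24), wide tare key (-72). Flat display window behind the row.
- power (a joint): Angle of the power rocker: 0 = off (the end nearest the panel's front edge stands up), 0.30 rad = on (that end down, far end up). Two flats 18 mm long, 22 mm wide meet at a pivot along the scale's y. Stiff: it stays where it is left. Moving it takes 2 to 3 N near the end of the raised flat; past 0.20 rad counts as on.
- power_near (a point): Point on top of the rocker's front flat (the raised one at the start), 14 mm from the pivot, on its centre line: the place to press. At the start it stands about 10 mm above the panel and goes down about 4 mm. It turns with the rocker: z is square to the panel when the rocker is off, x points to the back of the scale.
- unit_key (a joint): Travel of the round unit key (m): 0 = up, 0.004 = fully down; springs back. It starts to move at 1.5 N and is fully down at 5 N; 2.5 mm counts as pressed.
- unit_key_top (a point): Centre of the top of the round unit key (20 mm across, standing 7 mm above the panel). z is square to the panel, outwards; x points to the back of the scale. Moves with the key.
- tare_key (a joint): Travel of the wide tare key (m), same spring and travel as the unit key.
- tare_key_top (a point): Centre of the top of the tare key, a bar 34 mm wide (along the scale's y) by 18 mm deep, standing 7 mm above the panel. Axes as for the unit key.
- hold_key (a joint): Travel of the square hold key (m), same spring and travel; it is not to be pressed.
- hold_key_top (a point): Centre of the top of the square hold key, 20 by 20 mm, standing 7 mm above the panel, between the rocker and the unit key.
- pan: The flat weighing pan, a plate 158 mm (x) by 190 mm (y), 7 mm thick; origin at the centre of its underside, which is 57 mm above the table and 54 mm behind the scale's centre. Its front edge is 80 mm behind the key row.
- jug: Clear glass mixing jug, 94 mm across at the rim with a small lip, 150 mm high, about 0.5 kg, standing on the pan. Origin at the centre of its underside, 64 mm above the table.
- glass1: Clear rocks glass, 82 mm across, 90 mm high, on the table beside the scale; origin at its underside.
- glass2: A second rocks glass, the same.
- jigger: Steel hourglass jigger, 44 mm across, 75 mm high, standing beside the scale; origin at its underside.
- bitters: Small amber glass bottle, 48 mm across, 125 mm high, standing beside the scale; origin at its underside.
- muddler: Bamboo muddler, 190 mm long, 34 mm thick at most, lying in front of the scale's key panel; origin near its middle on the table, x along it.
- shaker: Copper-coloured steel cocktail shaker, 90 mm across, 216 mm high, standing to the robot's left of the scale; origin at its underside.
- strainer: Flat steel cocktail strainer with a handle, 80 mm disc, 175 mm long, 12 mm thick, lying to the robot's right of the scale; origin under the disc.
Mind the look-alikes: they are no part of the job. What is shaped like the jug but blue or red is not meant.

How it is judged:
By the outcome, as a careful person would: the job done as asked, in the order asked, and still so for the second after the job is handed in, with the robot touching nothing.
It also fails if it takes over 45 s, if anything falls off the work surface, if the arm or the gripper's body presses on something with over 40 N, if the wrist force passes 120 N, or if a joint passes its speed limit or range.

## Working session

There is one attempt and no reset: what is moved stays moved. The work goes in short steps, Python scripts to look and compute and a shell command to move; the robot and the scene stay as the last step left them, time stands still between calls to the robot, and variables do not carry over. Pictures are saved under pics/ and viewed, at most 10 in all, crops included, and the job is handed in when it is done.

```bash
mkdir -p pics; ls; cat > h.py <<'E'
import numpy as np, cv2
from plant import r, camera, camera_model, job, spotter
def ray(name,p):
    m=camera_model(name);K=np.array(m["K"]);T=np.array(m["pose"])
    a=(p[0]-K[0,2])/K[0,0]; b=(p[1]-K[1,2])/K[1,1]
    if name=="wrist":
        t=np.hypot(a,b); s=np.sin(t)/max(t,1e-9); d=np.array([a*s,-b*s,-np.cos(t)])
    else: d=np.array([a,-b,-1.])
    return T[:3,3],T[:3,:3]@d
def atdepth(name,p,dep):
    o,d=ray(name,p); m=camera_model(name); T=np.array(m["pose"])
    k=-(T[:3,:3].T@d)[2]
    return o+d*dep/k
def atz(name,p,z):
    o,d=ray(name,p); return o+d*(z-o[2])/d[2]
E
python3 - <<'E'
from h import *
for n in ["scene","top"]:
    im,d=camera(n); cv2.imwrite(f"pics/{n}1.png",im)
    print(n,camera_model(n))
    for l in ["scale","panel","power_near","unit_key_top","tare_key_top","hold_key_top","pan","jug","muddler","shaker"]:
        for q in spotter.tip_of(n,l)[:2]:
            p=q["point"]; dd=d[int(p[1]),int(p[0])]
            print(l,round(q["conf"],2),np.round(p,1),dd,np.round(atdepth(n,p,dd),1))
print(r.observe())
E
```

```text
pics
scene {'K': array([[426.37268311,   0.        , 278.31241086],
       [  0.        , 426.37268311, 206.82521657],
       [  0.        ,   0.        ,   1.        ]]), 'pose': array([[-6.66422950e-01, -5.69449751e-01,  4.81256099e-01,
         1.18907362e+03],
       [ 7.45472127e-01, -5.19592106e-01,  4.17486947e-01,
         5.17645370e+02],
       [ 1.23190318e-02,  6.36985890e-01,  7.70777021e-01,
         1.05963576e+03],
       [ 0.00000000e+00,  0.00000000e+00,  0.00000000e+00,
         1.00000000e+00]])}
scale 0.84 [266.  233.6] 1223.3914 [667.6  20.5  67.3]
scale 0.22 [300.3 210.2] 1299.638 [524.8  30.4  52.2]
panel 0.6 [288.8 206. ] 1317.3156 [532.1  -9.5  46.3]
power_near 0.5 [315.1 219.1] 1281.3668 [519.7  84.3  49.9]
unit_key_top 0.43 [288.8 203.7] 1320.9598 [526.2 -14.6  48. ]
unit_key_top 0.29 [286.1 289.3] 1119.8892 [759.8 177.9  58.7]
tare_key_top 0.48 [282.6 191.5] 1348.749 [503.3 -60.5  51.1]
hold_key_top 0.75 [278.9 191.1] 1350.2697 [509.6 -70.6  50.6]
hold_key_top 0.75 [250.3 228.9] 1221.0981 [690.9 -19.1  77.2]
jug 0.92 [248.3 223.1] 1201.6132 [693.3 -23.2 1
[... 1570 characters left out ...]
ock': 1.1, 'joint_positions': array([ 1.20002293e+00,  3.19607050e-01,  1.56449807e+00,  2.10820558e-05,
        1.25742243e+00, -2.00049658e-02]), 'joint_velocities': array([ 0.00194856, -0.00109113,  0.00013677,  0.00198366,  0.00234874,
        0.00060114]), 'joint_torque': array([ 6.22150965e-04, -4.12368572e+01, -2.32226729e+01,  7.26670912e-02,
        3.77915497e-02,  4.76216741e-06]), 'ee_pos': array([197.58042889, 539.99792854, 221.97264064]), 'tcp_rot': array([ 3.14152716e+00, -1.87493457e-05,  2.79081773e+00]), 'ft_force': array([-0.18326189, -0.60383239, -0.61848124]), 'ft_torque': array([ 0.0081746 , -0.0418953 , -0.01238638]), 'grip_force': 0.0, 'grip_width': 91.02152079364532}
```

```bash
python3 - <<'E'
import cv2
a=cv2.imread("pics/top1.png")[150:300,190:390]; cv2.imwrite("pics/top1c.png",cv2.resize(a,(800,600),interpolation=cv2.INTER_CUBIC))
E
```

```text
(no output)
```

View pics/top1c.png

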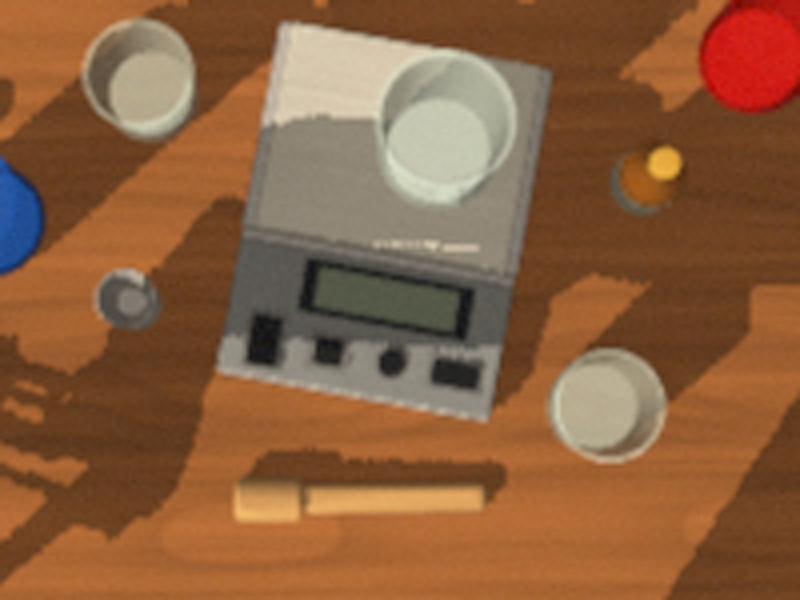

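View pics/scene1.png

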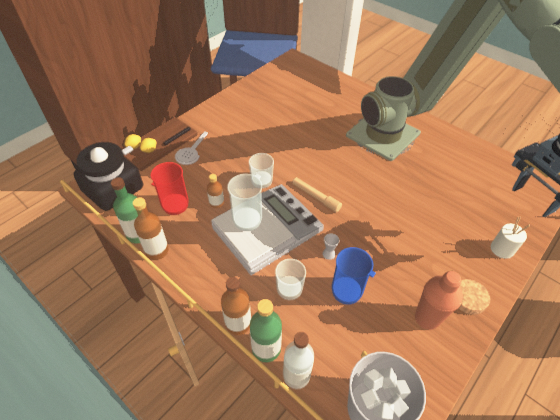

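```bash
cat >> h.py <<'E'
from scipy.spatial.transform import Rotation as Ro
def goal(psi,tilt=0.14):  # tool y = scale y, tool z = -panel normal
    Rp=Ro.from_euler('z',psi)*Ro.from_euler('y',-tilt)
    return Rp*Ro.from_matrix([[-1,0,0],[0,1,0],[0,0,-1]]), Rp
def rows(p,Rg,s=None):
    """shift(m)/rotvec in tool axes from measured pose to TCP p, rot Rg"""
    s=s or r.observe(); R0=Ro.from_euler('xyz',s["tcp_rot"])
    t=R0.inv().apply(np.array(p)-s["ee_pos"])/1000; a=(R0.inv()*Rg).as_rotvec()
    return np.round(t,4),np.round(a,4)
E
python3 - <<'E'
from h import *
P=[atz("top",p,50) for p in [(256.2,235),(272,237.5),(288,240.2),(304.2,243.5)]]
print(np.round(P,1))
d=P[0]-P[3]; psi=np.arctan2(-d[0],d[1]); print(psi,np.linalg.norm(d))
Rg,Rp=goal(psi); c=np.mean(P,axis=0); print(c)
hov=c+Rp.apply([0,0,130]); print(hov,rows(hov,Rg))
E
```

```text
[[530.1  73.5  50. ]
 [521.9  26.5  50. ]
 [513.2 -21.   50. ]
 [502.6 -69.   50. ]]
-0.19025714639573418 145.1307475165021
[516.96143882   2.51355859  50.        ]
[499.14816956   5.94415392 178.72807951] (array([-0.4667, -0.3979,  0.0432]), array([-0.0112, -0.1397, -0.1603]))
```

```bash
python3 -m jog '[{"grip":1,"tx":-0.467,"ty":-0.398,"tz":0,"az":-0.16},{"grip":1,"tx":-0.467,"ty":-0.398,"tz":0,"az":-0.16},{"grip":1,"tx":-0.467,"ty":-0.398,"tz":0,"az":-0.16},{"grip":1,"tx":-0.467,"ty":-0.398,"tz":0,"az":-0.16},{"grip":1,"tx":-0.467,"ty":-0.398,"tz":0,"az":-0.16}]'
python3 - <<'E'
from h import *
Rg,Rp=goal(-.19); print(rows(np.array([516.96,2.51,50])+Rp.apply([0,0,130]),Rg))
E
```

```text
(array([-0.4667, -0.3979,  0.0432]), array([-0.0112, -0.1397, -0.1605]))$[0]: bad value
```

```bash
python3 -m jog '[{"grip":1.0,"tx":-0.467,"ty":-0.398,"tz":0.0,"ax":0.0,"ay":0.0,"az":-0.16},{"grip":1.0,"tx":-0.467,"ty":-0.398,"tz":0.0,"ax":0.0,"ay":0.0,"az":-0.16},{"grip":1.0,"tx":-0.467,"ty":-0.398,"tz":0.0,"ax":0.0,"ay":0.0,"az":-0.16},{"grip":1.0,"tx":-0.467,"ty":-0.398,"tz":0.0,"ax":0.0,"ay":0.0,"az":-0.16},{"grip":1.0,"tx":-0.467,"ty":-0.398,"tz":0.0,"ax":0.0,"ay":0.0,"az":-0.16}]'
python3 - <<'E'
from h import *
Rg,Rp=goal(-.19); print(rows(np.array([516.96,2.51,50])+Rp.apply([0,0,130]),Rg))
E
```

```text
clock: 1.72
ee_pos: [352.1, 266.2, 222.2]
tcp_rot: [3.141, 0.001, 2.951]
ft_force: [1.9, 0.5, 0.9]
grip_width: 43.9
grip_force: 0.0
(array([-0.1936, -0.2278,  0.0435]), array([ 0.0008, -0.1391, -0.0003]))
```

```bash
python3 -m jog '[{"grip":1.0,"tx":-0.194,"ty":-0.228,"tz":0.044,"ax":0.0,"ay":-0.14,"az":0.0},{"grip":1.0,"tx":-0.194,"ty":-0.228,"tz":0.044,"ax":0.0,"ay":-0.14,"az":0.0},{"grip":1.0,"tx":-0.194,"ty":-0.228,"tz":0.044,"ax":0.0,"ay":-0.14,"az":0.0},{"grip":1.0,"tx":-0.194,"ty":-0.228,"tz":0.044,"ax":0.0,"ay":-0.14,"az":0.0},{"grip":1.0,"tx":-0.194,"ty":-0.228,"tz":0.044,"ax":0.0,"ay":-0.14,"az":0.0}]'
python3 - <<'E'
from h import *
s=r.observe(); print(s["ee_pos"],s["tcp_rot"],s["grip_width"])
im,d=camera("wrist"); cv2.imwrite("pics/w1.png",im); np.save("w1d.npy",d)
print(camera_model("wrist"))
for l in ["panel","power_near","hold_key_top","unit_key_top","tare_key_top"]:
    for q in spotter.tip_of("wrist",l)[:2]:
        print(l,round(q["conf"],2),np.round(q["point"],1),np.round(atz("wrist",q["point"],50),1))
E
```

```text
clock: 2.35
ee_pos: [499.4, 5.1, 177.9]
tcp_rot: [3.141, 0.141, 2.95]
ft_force: [0.2, 0.8, -0.1]
grip_width: 0.2
grip_force: 0.0
[499.43810362   5.07150405 177.94231546] [3.14124267 0.14087874 2.94958603] 0.1583665230902039
{'K': array([[325.1922621 ,   0.        , 276.57844973],
       [  0.        , 325.1922621 , 205.10755895],
       [  0.        ,   0.        ,   1.        ]]), 'pose': array([[ 1.93240186e-01, -9.00022125e-01, -3.90664057e-01,
         4.07977691e+02],
       [ 9.81140755e-01,  1.75397785e-01,  8.12307508e-02,
         2.04792181e+01],
       [-4.58786253e-03, -3.98993474e-01,  9.16942288e-01,
         3.27259647e+02],
       [ 0.00000000e+00,  0.00000000e+00,  0.00000000e+00,
         1.00000000e+00]])}
panel 0.7 [419.1 300.3] [678.3 141.4  50. ]
panel 0.69 [277.8 220.3] [539.7  -3.   50. ]
power_near 0.62 [354.7 184.9] [516.7  75.9  50. ]
power_near 0.52 [201.7 200.9] [504.8 -67.3  50. ]
hold_key_top 0.71 [304.6 197.1] [519.2  29.4  50. ]
unit_key_top 0.83 [255.  198.4] [511.5 -14.9  50. ]
tare_key_top 0.74 [203.3 200. ] [503.8 -62.9  50. ]
tare_key_top 0.45 [140.8 301.6] [ 614.3 -178.6   50. ]
```

View pics/w1.png

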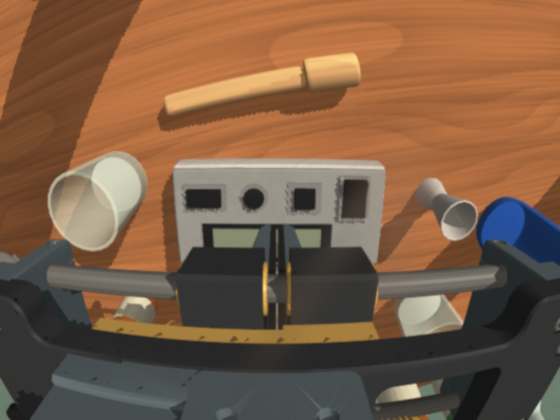

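```bash
cat >> h.py <<'E'
C=np.array([516,4.5,49.9]); psi=-.188
Rg,Rp=goal(psi)
sx=Ro.from_euler('z',psi).apply([1,0,0]); sy=Ro.from_euler('z',psi).apply([0,1,0]); n=Rp.apply([0,0,1])
def tcp(k,lift,fx=0): # k along scale y; tip lift above key-top plane; fx along panel x
    return C+sy*k+Rp.apply([fx,0,0])+n*(8+lift)
E
python3 - <<'E'
from h import *
print(rows(tcp(72,20,-18),Rg))
o=camera_model("wrist");T=np.linalg.inv(o["pose"]);s=r.observe();R0=Ro.from_euler('xyz',s["tcp_rot"])
q=T@np.r_[s["ee_pos"]+R0.apply([0,0,8]),1];v=np.array([q[0],-q[1],-q[2]]);t=np.arctan2(np.hypot(*v[:2]),v[2]);u=v[:2]/np.hypot(*v[:2])*t
print(u*325.19+np.array([276.6,205.1]))
E
python3 - <<'E'
import cv2
a=cv2.imread("pics/w1.png")[150:270,190:370]; cv2.imwrite("pics/w1c.png",cv2.resize(a,(720,480),interpolation=cv2.INTER_CUBIC))
E
```

```text
(array([0.0179, 0.0718, 0.1014]), array([ 0.0001, -0.0004, -0.0021]))
[275.55593873 251.22377971]
```

View pics/w1c.png

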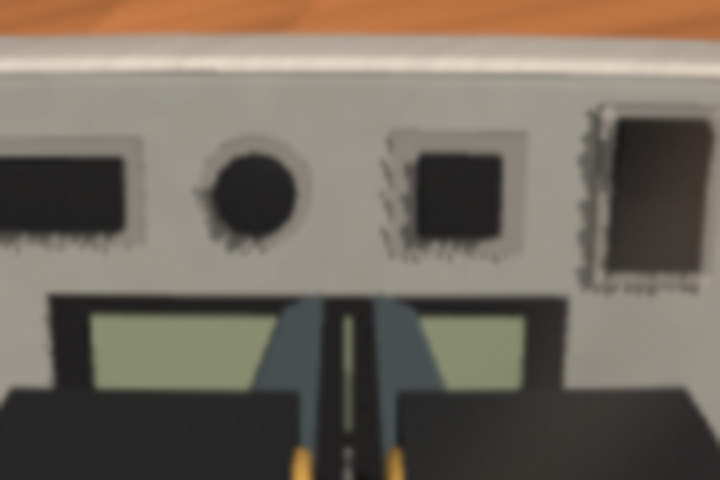

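```bash
python3 -m jog '[{"grip":1.0,"tx":0.018,"ty":0.072,"tz":0.04,"ax":0.0,"ay":0.0,"az":-0.002},{"grip":1.0,"tx":0.018,"ty":0.072,"tz":0.08,"ax":0.0,"ay":0.0,"az":-0.002},{"grip":1.0,"tx":0.018,"ty":0.072,"tz":0.101,"ax":0.0,"ay":0.0,"az":-0.002},{"grip":1.0,"tx":0.018,"ty":0.072,"tz":0.101,"ax":0.0,"ay":0.0,"az":-0.002}]'
python3 - <<'E'
from h import *
print(rows(tcp(72,0,-18),Rg), r.observe()["ft_force"])
im,d=camera("wrist"); cv2.imwrite("pics/w2.png",im[120:300,150:420])
for l in ["power_near","hold_key_top","unit_key_top","tare_key_top"]:
    for q in spotter.tip_of("wrist",l)[:1]:
        p=atz("wrist",q["point"],50); print(l,round(q["conf"],2),np.round(p,1), np.round([(p-C)@sx,(p-C)@sy],1))
E
```

```text
clock: 3.15
ee_pos: [506.9, 80.1, 74.3]
tcp_rot: [-3.14, 0.137, 2.956]
ft_force: [-0.2, -0.5, -0.2]
grip_width: 0.5
grip_force: 0.0
(array([-0.0015, -0.0006,  0.0194]), array([-0.001 , -0.0033,  0.0023])) [-0.24410259 -0.51217597 -0.16393598]
power_near 0.44 [520.3  76.1  50. ] [-9.1 71.1]
hold_key_top 0.64 [416.7  30.1  50. ] [-102.4    6.6]
unit_key_top 0.94 [518.  -21.3  50. ] [  6.8 -24.9]
tare_key_top 0.56 [507.9 -68.3  50. ] [  5.7 -73.1]
```

View pics/w2.png

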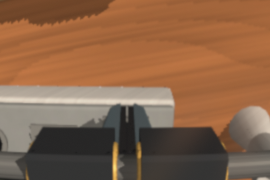

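```bash
sed -i 's/C=np.array(\[516,/C=np.array([519,/' h.py
python3 -m jog '[{"grip":1.0,"tx":-0.005,"ty":-0.001,"tz":0.006,"ax":0.0,"ay":-0.003,"az":0.002},{"grip":1.0,"tx":-0.005,"ty":-0.001,"tz":0.010,"ax":0.0,"ay":-0.003,"az":0.002},{"grip":1.0,"tx":-0.005,"ty":-0.001,"tz":0.013,"ax":0.0,"ay":-0.003,"az":0.002},{"grip":1.0,"tx":-0.005,"ty":-0.001,"tz":0.0145,"ax":0.0,"ay":-0.003,"az":0.002},{"grip":1.0,"tx":-0.005,"ty":-0.001,"tz":0.0155,"ax":0.0,"ay":-0.003,"az":0.002}]'
```

```text
clock: 4.03
ee_pos: [515.3, 76.3, 60.6]
tcp_rot: [3.142, 0.143, 2.951]
ft_force: [0.5, 0.9, 0.4]
grip_width: 0.9
grip_force: 0.0
```

```bash
python3 -m jog '[{"grip":1.0,"tx":0.0,"ty":0.0,"tz":0.001,"ax":0.0,"ay":0.0,"az":0.0},{"grip":1.0,"tx":0.0,"ty":0.0,"tz":0.002,"ax":0.0,"ay":0.0,"az":0.0}]'; python3 -m jog '[{"grip":1.0,"tx":0.0,"ty":0.0,"tz":0.001,"ax":0.0,"ay":0.0,"az":0.0},{"grip":1.0,"tx":0.0,"ty":0.0,"tz":0.0015,"ax":0.0,"ay":0.0,"az":0.0}]'
```

```text
clock: 4.28
ee_pos: [515.3, 76.3, 58.9]
tcp_rot: [3.142, 0.142, 2.951]
ft_force: [-2.2, 0.2, 1.5]
grip_width: 0.1
grip_force: 1.4
clock: 4.53
ee_pos: [515.5, 76.3, 57.2]
tcp_rot: [-3.142, 0.142, 2.951]
ft_force: [-2.3, -0.0, 1.4]
grip_width: 0.2
grip_force: 1.2
```

```bash
python3 -m jog '[{"grip":1.0,"tx":0.0,"ty":0.0,"tz":0.0007,"ax":0.0,"ay":0.0,"az":0.0},{"grip":1.0,"tx":0.0,"ty":0.0,"tz":0.0014,"ax":0.0,"ay":0.0,"az":0.0}]'; python3 -m jog '[{"grip":1.0,"tx":0.0,"ty":0.0,"tz":0.0007,"ax":0.0,"ay":0.0,"az":0.0}]'
```

```text
clock: 4.78
ee_pos: [516.0, 76.2, 55.9]
tcp_rot: [3.142, 0.143, 2.951]
ft_force: [-0.9, -0.0, 2.5]
grip_width: 0.6
grip_force: 1.2
clock: 4.9
ee_pos: [516.1, 76.2, 55.3]
tcp_rot: [3.141, 0.143, 2.951]
ft_force: [-2.7, 0.3, 4.9]
grip_width: 0.5
grip_force: 2.9
```

```bash
python3 -m jog '[{"grip":1.0,"tx":0.0,"ty":0.0,"tz":0.0006,"ax":0.0,"ay":0.0,"az":0.0},{"grip":1.0,"tx":0.0,"ty":0.0,"tz":0.0006,"ax":0.0,"ay":0.0,"az":0.0}]'
```

```text
clock: 5.15
ee_pos: [516.2, 76.2, 55.1]
tcp_rot: [3.141, 0.143, 2.951]
ft_force: [-4.1, 0.3, 7.1]
grip_width: 0.8
grip_force: 3.7
```

```bash
python3 -m jog '[{"grip":1.0,"tx":0.0,"ty":0.0,"tz":-0.04,"ax":0.0,"ay":0.0,"az":0.0},{"grip":1.0,"tx":0.02,"ty":-0.07,"tz":-0.06,"ax":0.0,"ay":0.0,"az":0.0},{"grip":1.0,"tx":0.02,"ty":-0.096,"tz":-0.08,"ax":0.0,"ay":0.0,"az":0.0},{"grip":1.0,"tx":0.02,"ty":-0.096,"tz":-0.08,"ax":0.0,"ay":0.0,"az":0.0}]'
python3 - <<'E'
from h import *
print(rows(tcp(-24,15,0),Rg), r.observe()["ft_force"])
im,d=camera("wrist"); cv2.imwrite("pics/w3.png",cv2.resize(im[130:250,230:410],(720,480),interpolation=cv2.INTER_CUBIC))
for l in ["power_near","hold_key_top","unit_key_top","tare_key_top"]:
    for q in spotter.tip_of("wrist",l)[:1]:
        p=atz("wrist",q["point"],50); print(l,round(q["conf"],2),np.round(q["point"]),np.round(p,1), np.round([(p-C)@sx,(p-C)@sy],1))
E
```

```text
clock: 5.65
ee_pos: [468.1, -14.0, 132.7]
tcp_rot: [3.141, 0.148, 2.947]
ft_force: [0.4, 0.4, 0.6]
grip_width: 0.9
grip_force: 0.0
(array([-0.034 ,  0.0039,  0.0657]), array([-0.0004,  0.0078, -0.0061])) [0.39847423 0.37260913 0.62686885]
power_near 0.79 [390. 232.] [515.2  76.5  50. ] [-17.2  70. ]
hold_key_top 0.67 [339. 245.] [517.1  31.9  50. ] [-7.  26.5]
tare_key_top 0.58 [223. 245.] [498.5 -62.   50. ] [ -7.8 -69.1]
```

View pics/w3.png

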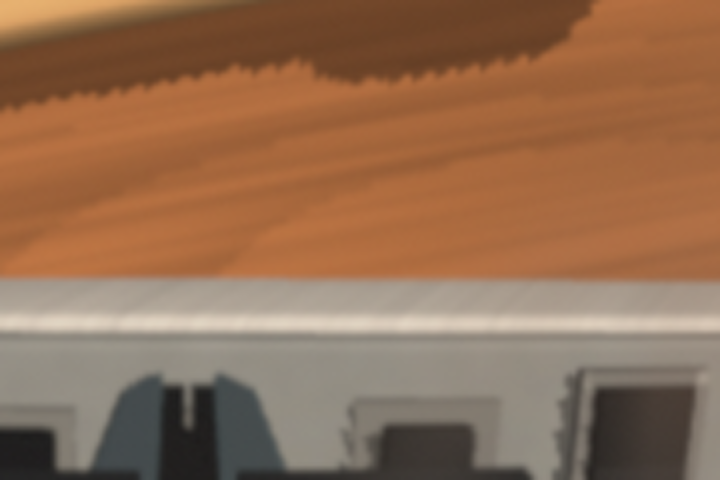

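```bash
python3 -m jog '[{"grip":1.0,"tx":0.01,"ty":0.0,"tz":-0.05,"ax":0.0,"ay":0.0,"az":0.0},{"grip":1.0,"tx":0.01,"ty":0.0,"tz":-0.05,"ax":0.0,"ay":0.0,"az":0.0},{"grip":1.0,"tx":0.01,"ty":0.0,"tz":-0.05,"ax":0.0,"ay":0.0,"az":0.0}]'
cat > meas.py <<'E'
from h import *
def cloud(d):
    m=camera_model("wrist");K=m["K"];T=m["pose"]
    v,u=np.mgrid[:420,:560]; a=(u-K[0,2])/K[0,0]; b=(v-K[1,2])/K[1,1]; t=np.hypot(a,b); s=np.tan(t)/np.maximum(t,1e-9)
    P=np.stack([a*s*d,-b*s*d,-d],-1)@T[:3,:3].T+T[:3,3]; P[d<=0]=np.nan
    Q=(P-C)@np.stack([sx,sy,[0,0,1]],1)   # scale-aligned, origin at row centre key top
    Q[...,2]+=7-np.tan(.14)*Q[...,0]; return Q  # height above nominal panel
E
python3 - <<'E'
from meas import *
s=r.observe(); print(s["ee_pos"],s["tcp_rot"])
im,d=camera("wrist"); cv2.imwrite("pics/w4.png",im)
for l in ["power_near","hold_key_top","unit_key_top","tare_key_top"]:
    for q in spotter.tip_of("wrist",l)[:1]:
        p=atz("wrist",q["point"],50); print(l,round(q["conf"],2),np.round(q["point"]),np.round(p,1), np.round([(p-C)@sx,(p-C)@sy],1))
Q=cloud(d)
for y0 in [72,24,-24,-72,48,-48]:
    print(y0,[(x,round(float(np.nanmedian(Q[(abs(Q[...,0]-x)<1.5)&(abs(Q[...,1]-y0)<5)][:,2])),1)) for x in range(-32,33,4)])
E
```

```text
clock: 6.28
ee_pos: [450.6, -8.4, 178.3]
tcp_rot: [-3.142, 0.142, 2.952]
ft_force: [0.3, 0.9, -0.6]
grip_width: 0.6
grip_force: 0.0
[450.56990461  -8.4011335  178.27252043] [-3.14155321  0.14211144  2.9519282 ]
power_near 0.66 [371. 224.] [512.1  74.3  50. ] [-19.9  67.3]
hold_key_top 0.63 [324. 239.] [518.5  25.7  50. ] [-4.4 20.7]
unit_key_top 0.49 [278. 241.] [512. -19.  50.] [ -2.5 -24.4]
tare_key_top 0.57 [230. 238.] [500.6 -64.6  50. ] [ -5.1 -71.3]
72 [(-32, -39.3), (-28, -17.1), (-24, -2.1), (-20, 2.5), (-16, 4.9), (-12, 5.0), (-8, 4.9), (-4, 5.1), (0, 5.0), (4, 6.2), (8, 7.4), (12, 8.4), (16, 9.5), (20, 2.4), (24, -1.0), (28, -1.1), (32, nan)]
24 [(-32, -39.1), (-28, -16.9), (-24, -1.6), (-20, -1.0), (-16, -0.7), (-12, 1.2), (-8, 6.0), (-4, 6.1), (0, 6.1), (4, 5.5), (8, nan), (12, nan), (16, nan), (20, nan), (24, nan), (28, nan), (32, nan)]
-24 [(-32, -38.9), (-28, -8.0), (-24, -1.3), (-20, -0.9), (-16, -1.0), (-12, 0.6), (-8, 6.1), (-4, 6.3), (0, 6.2), (4, 6.0), (8, 7.0), (12, 0.7), (16, -1.3), (20, -1.2), (24, -0.2), (28, 0.4), (32, 0.8)]
-72 [(-32, -22.4), (-28, -6.5), (-24, -0.8), (-20, -0.8), (-16, -1.1), (-12, 1.3), (-8, 6.3), (-4, 6.2), (0, 6.0), (4, 6.1), (8, nan), (12, nan), (16, nan), (20, nan), (24, nan), (28, nan), (32, nan)]
48 [(-32, -39.0), (-28, -15.5), (-24, -1.7), (-20, -1.3), (-16, -1.5), (-12, -1.2), (-8, -1.3), (-4, -1.2), (0, -1.3), (4, -0.9), (8, -1.1), (12, nan), (16, nan), (20, nan), (24, nan), (28, nan), (32, nan)]
-48 [(-32, -38.5), (-28, -6.5), (-24, -1.0), (-20, -0.7), (-16, -0.9), (-12, -0.6), (-8, -1.0), (-4, -0.8), (0, -0.9), (4, -0.8), (8, -1.1), (12, nan), (16, nan), (20, nan), (24, nan), (28, nan), (32, nan)]
  return np.nanmean(a, axis, out=out, keepdims=keepdims)
```

```bash
python3 - <<'E'
from meas import *
im,d=camera("wrist"); Q=cloud(d)
for y0 in (72,24,-24,-72):
    m=(Q[...,2]>4)&(Q[...,2]<9)&(abs(Q[...,1]-y0)<22)&(abs(Q[...,0])<14)
    print(y0,np.round(np.percentile(Q[m],[1,50,99],axis=0),1).tolist())
print(rows(tcp(-24,12,0),Rg))
E
```

```text
72 [[-13.5, 57.2, 4.1], [-0.6, 71.5, 5.9], [12.5, 84.4, 8.9]]
24 [[-10.4, 13.6, 4.2], [-3.0, 23.2, 6.4], [5.1, 32.7, 8.2]]
-24 [[-9.3, -26.4, 5.4], [-0.7, -25.4, 6.4], [8.1, -25.3, 7.6]]
-72 [[-10.4, -89.5, 4.5], [-3.4, -72.4, 6.6], [4.4, -56.0, 8.3]]
(array([-0.0461,  0.0022,  0.1162]), array([-0.0006,  0.0014, -0.0027]))
```

```bash
python3 -m jog '[{"grip":1.0,"tx":-0.046,"ty":0.0015,"tz":0.03,"ax":0.0,"ay":0.0,"az":-0.003},{"grip":1.0,"tx":-0.046,"ty":0.0015,"tz":0.08,"ax":0.0,"ay":0.0,"az":-0.003},{"grip":1.0,"tx":-0.046,"ty":0.0015,"tz":0.116,"ax":0.0,"ay":0.0,"az":-0.003},{"grip":1.0,"tx":-0.046,"ty":0.0015,"tz":0.116,"ax":0.0,"ay":0.0,"az":-0.003},{"grip":1.0,"tx":-0.046,"ty":0.0015,"tz":0.116,"ax":0.0,"ay":0.0,"az":-0.003}]'
python3 - <<'E'
from h import *
print(rows(tcp(-24.7,0,0),Rg), r.observe()["ft_force"])
E
```

```text
clock: 7.2
ee_pos: [512.6, -19.3, 71.8]
tcp_rot: [-3.141, 0.145, 2.954]
ft_force: [0.5, -0.7, -0.2]
grip_width: 0.4
grip_force: 0.0
(array([ 0.0013, -0.0001,  0.0139]), array([-0.0001,  0.0046,  0.0002])) [ 0.49327485 -0.66347479 -0.19209601]
```

```bash
python3 -m jog '[{"grip":1.0,"tx":0.001,"ty":0.0,"tz":0.006,"ax":0.0,"ay":0.003,"az":0.0},{"grip":1.0,"tx":0.001,"ty":0.0,"tz":0.011,"ax":0.0,"ay":0.003,"az":0.0},{"grip":1.0,"tx":0.001,"ty":0.0,"tz":0.0135,"ax":0.0,"ay":0.003,"az":0.0},{"grip":1.0,"tx":0.001,"ty":0.0,"tz":0.015,"ax":0.0,"ay":0.003,"az":0.0},{"grip":1.0,"tx":0.001,"ty":0.0,"tz":0.016,"ax":0.0,"ay":0.003,"az":0.0}]'; python3 -m jog '[{"grip":1.0,"tx":0.0,"ty":0.0,"tz":0.001,"ax":0.0,"ay":0.0,"az":0.0}]'
```

```text
clock: 7.82
ee_pos: [513.2, -19.5, 55.0]
tcp_rot: [-3.141, 0.14, 2.954]
ft_force: [-0.6, 0.4, 3.9]
grip_width: 0.6
grip_force: 2.0
clock: 7.95
ee_pos: [513.4, -19.5, 54.1]
tcp_rot: [-3.141, 0.14, 2.954]
ft_force: [-3.5, 0.1, 10.4]
grip_width: 0.1
grip_force: 5.9
```

```bash
python3 -m jog '[{"grip":1.0,"tx":0.0,"ty":0.0,"tz":-0.02,"ax":0.0,"ay":0.0,"az":0.0},{"grip":1.0,"tx":0.0,"ty":0.0,"tz":-0.03,"ax":0.0,"ay":0.0,"az":0.0},{"grip":1.0,"tx":0.0,"ty":-0.048,"tz":-0.03,"ax":0.0,"ay":0.0,"az":0.0},{"grip":1.0,"tx":0.0,"ty":-0.048,"tz":-0.02,"ax":0.0,"ay":0.0,"az":0.0},{"grip":1.0,"tx":0.0,"ty":-0.048,"tz":-0.02,"ax":0.0,"ay":0.0,"az":0.0}]'
python3 - <<'E'
from h import *
print(rows(tcp(-72.5,0,0),Rg), r.observe()["ft_force"])
E
```

```text
clock: 8.57
ee_pos: [500.9, -66.0, 72.6]
tcp_rot: [-3.141, 0.138, 2.953]
ft_force: [-1.3, -0.0, 0.4]
grip_width: 0.4
grip_force: 0.0
(array([-0.0015,  0.0001,  0.0151]), array([-0.0003, -0.0022, -0.0006])) [-1.31329859 -0.01553485  0.4025223 ]
```

```bash
python3 -m jog '[{"grip":1.0,"tx":-0.001,"ty":0.0,"tz":0.006,"ax":0.0,"ay":0.0,"az":0.0},{"grip":1.0,"tx":-0.001,"ty":0.0,"tz":0.012,"ax":0.0,"ay":0.0,"az":0.0},{"grip":1.0,"tx":-0.001,"ty":0.0,"tz":0.0145,"ax":0.0,"ay":0.0,"az":0.0},{"grip":1.0,"tx":-0.001,"ty":0.0,"tz":0.016,"ax":0.0,"ay":0.0,"az":0.0},{"grip":1.0,"tx":-0.001,"ty":0.0,"tz":0.017,"ax":0.0,"ay":0.0,"az":0.0}]'
```

```text
clock: 9.2
ee_pos: [504.8, -66.5, 57.0]
tcp_rot: [-3.142, 0.14, 2.954]
ft_force: [-1.7, 1.6, 2.0]
grip_width: 0.7
grip_force: 1.3
```

```bash
python3 -m jog '[{"grip":1.0,"tx":0.0,"ty":0.0,"tz":0.001,"ax":0.0,"ay":0.0,"az":0.0},{"grip":1.0,"tx":0.0,"ty":0.0,"tz":0.002,"ax":0.0,"ay":0.0,"az":0.0}]'; python3 -m jog '[{"grip":1.0,"tx":0.0,"ty":0.0,"tz":0.0008,"ax":0.0,"ay":0.0,"az":0.0}]'
```

```text
clock: 9.45
ee_pos: [505.0, -66.6, 55.1]
tcp_rot: [3.142, 0.14, 2.954]
ft_force: [-0.4, 2.3, 3.6]
grip_width: 0.4
grip_force: 2.1
clock: 9.57
ee_pos: [505.2, -66.6, 54.3]
tcp_rot: [3.142, 0.14, 2.954]
ft_force: [-3.4, 3.2, 8.3]
grip_width: 0.5
grip_force: 4.9
```

```bash
python3 -m jog '[{"grip":1.0,"tx":0.0,"ty":0.0,"tz":-0.03,"ax":0.0,"ay":0.0,"az":0.0},{"grip":1.0,"tx":0.02,"ty":0.02,"tz":-0.08,"ax":0.0,"ay":0.0,"az":0.0},{"grip":1.0,"tx":0.055,"ty":0.06,"tz":-0.13,"ax":0.0,"ay":0.0,"az":0.0},{"grip":1.0,"tx":0.055,"ty":0.06,"tz":-0.13,"ax":0.0,"ay":0.0,"az":0.0},{"grip":1.0,"tx":0.055,"ty":0.06,"tz":-0.13,"ax":0.0,"ay":0.0,"az":0.0}]'
python3 - 2>/dev/null <<'E'
from meas import *
print(r.observe()["ft_force"])
im,d=camera("wrist"); cv2.imwrite("pics/w5.png",im); Q=cloud(d)
for y0 in [72,24,-24,-72]:
    print(y0,[(x,round(float(np.nanmedian(Q[(abs(Q[...,0]-x)<1.5)&(abs(Q[...,1]-y0)<5)][:,2])),1)) for x in range(-20,21,4)])
im,d=camera("scene"); cv2.imwrite("pics/scene2.png",im)
E
```

```text
clock: 10.2
ee_pos: [445.5, 5.7, 175.3]
tcp_rot: [-3.141, 0.142, 2.955]
ft_force: [0.6, 0.2, 0.0]
grip_width: 0.6
grip_force: 0.0
[0.58914503 0.16987821 0.02141784]
72 [(-20, 1.4), (-16, 4.4), (-12, 4.4), (-8, 4.5), (-4, 4.2), (0, 4.5), (4, nan), (8, nan), (12, nan), (16, nan), (20, nan)]
24 [(-20, -1.4), (-16, -1.2), (-12, 0.3), (-8, 5.3), (-4, 5.2), (0, nan), (4, nan), (8, nan), (12, nan), (16, nan), (20, nan)]
-24 [(-20, nan), (-16, nan), (-12, nan), (-8, nan), (-4, nan), (0, nan), (4, nan), (8, nan), (12, nan), (16, nan), (20, nan)]
-72 [(-20, -1.4), (-16, -1.5), (-12, 0.6), (-8, 5.2), (-4, 5.8), (0, nan), (4, nan), (8, nan), (12, nan), (16, nan), (20, nan)]
```

View pics/scene2.png

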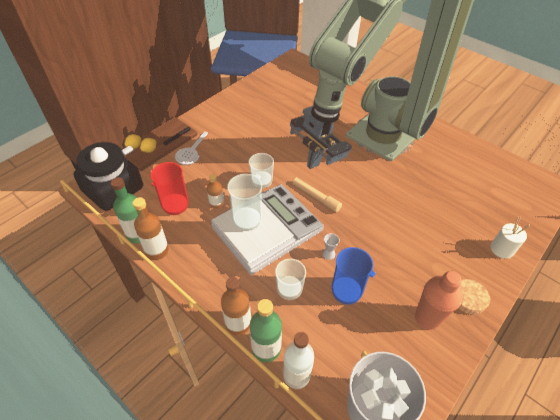

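The scene view shows everything standing where it was: scale at (268,228), jug at (246,203), muddler at (317,194). The hand is clear at about (322,140). The depth readings show the rocker's front flat lying down and the tare key back up.

```bash
python3 -c "
from plant import job; print(job.finish_job())"
```

```text
the job is handed in; nothing more can be done
None
```

The scale is switched on, and the unit key and then the tare key were pressed, each until the measured force passed the 5 N full-travel mark (10.4 N and 8.3 N up, under the 25 N limit). The rocker reads flat and the tare key back up, but the unit key's spring-back was hidden from the camera. The jug and other bar things look unmoved in the last picture, the hand is clear, and the job is handed in at about 10 s.

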